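# Put the battery tray on charge the right way round

### The job

Put the battery tray on charge: turn it end for end so that its brass contacts lead, and slide it between the dock's guide rails until it is fully home, with its yellow end plate against the ends of the rails. Then slide the red-knobbed bolt fully across behind it, and leave everything else on the bench where it stands.

Things in the scene. Friction and masses are not known exactly. Their poses are not given: they have to be found in the camera images.
- tray_mid (a point): Centre of the battery tray, half-way up: 36 mm above its underside, inside its handle. Axes are the tray's: x towards the brass contact end, z up. Blue slab 160 mm long (x -75 to +85), 90 mm wide, 8 mm thick, with a tub on it 66 mm wide, rim 28 mm above the underside, holding green cells. Mass 0.3 to 0.6 kg. It starts on the bench with its contact end roughly away from the dock.
- tray_handle (a point): Where to grip the tray: in its white upright handle tab over the tray's middle, 57 mm above the underside. The tab is 14 mm thick along the tray's x, 44 mm wide along y, and its top is 72 mm above the underside. Grip it across the 14 mm. Axes as the tray's.
- tray_nose (a point): Middle of the edge of the tray's contact end (two brass contacts), 85 mm along the tray's +x from its centre, 4 mm above its underside. This end fits the rails. Axes as the tray's.
- tray_plate (a point): Middle of the yellow end plate at the tray's other end, 80 mm along -x from its centre, 12 mm above the underside. The plate is 124 mm wide, 10 mm thick, 24 mm tall: too wide for the rails. Axes as the tray's.
- dock: Charging dock, grey with aluminium guide rails, fixed to the bench. Origin on the bench surface in the middle of the rails' entry; x is the way in, y to the left of the way in, z up. Its flat deck, 150 mm wide, its top 6 mm above the bench, runs from x = -100 mm (open apron before the rails) to x = 175 mm. An end wall 61 mm tall stands from x = 163 to 175 mm, topped by a small lamp bar.
- dock_rails (a point): Point on the deck (6 mm above the bench) midway between the rails, 30 mm in from the entry. The rails' inside faces narrow from 110 mm apart at the entry to 95 mm here, then run straight. From here on, lips 76 mm apart overhang the tray slab's edges, 16 to 21 mm above the deck: the tray must lie on the deck and be slid in level along the dock's x. Axes as the dock's.
- dock_home (a point): Where point tray_mid is when the tray is fully home, contact end in, end plate against the rails' ends: 75 mm along x from the dock's origin, 42 mm above the bench (underside on the deck). Axes as the dock's.
- bolt (a joint): Slide bolt left of the rails' entry: 0 = drawn back, 0.050 m = fully across. It slides to the dock's -y, stays where left, resists with about 2 N. Its steel bar (14 mm thick along x, centred at dock x = -20 mm) passes 3 mm behind the yellow plate of a tray that is home; a tray not home blocks it.
- bolt_knob (a point): Point in the bolt's red upright round knob at a good height to grip, 56 mm above the bench. The knob is 14 mm in diameter, free all round from 24 mm above the bench up to its top at 76 mm, and moves with the bolt: dock x = -20 mm, y = 128 mm when open, 78 mm when fully across. Axes as the dock's.
- cup_mid (a point): Bystander, leave alone: orange drinking cup, 80 mm across the rim, 100 mm tall. Point on its axis, half-way up.
- beaker_mid (a point): Bystander, leave alone: clear glass beaker, 72 mm across, 90 mm tall. Point on its axis, half-way up.
- tape_mid (a point): Bystander, leave alone: orange ring (tape core) lying flat, 90 mm across, 24 mm high. Point on its axis, half-way up.
- calculator_mid (a point): Bystander, leave alone: black pocket calculator lying flat, 150 x 78 x 16 mm. Point on its axis, half-way up.
- stapler_mid (a point): Bystander, leave alone: red and black stapler, 140 mm long, 36 mm wide, about 50 mm tall. Point on its axis, half-way up.
- molecule_mid (a point): Bystander, leave alone: ball model of a molecule, black and yellow balls with one red ball on top, about 115 mm across, 73 mm tall. Centre of its black ball, 17 mm above the bench.
Mind the look-alikes: they are no part of the job. Leave any purple or turquoise look-alike of the part that bears tray_mid alone.

How it is judged (in metres and radians):
On the way, in this order (a step that is already met when the one before it is completed fails the run):
1. the tray is fully home in the rails, contact end first, with the bolt not yet across (x of tray_mid in the frame of dock between 0.071 and 0.08 m and y of tray_mid in the frame of dock between -0.005 and 0.005 m and z of tray_mid in the frame of dock between 0.037 and 0.047 m and x of tray_nose in the frame of dock above 0.155 m and angle between the x axis of tray_mid and the x axis of dock, either way round below 0.06 rad and angle between tray_mid's own z axis and vertical below 0.05 rad and value of joint bolt below 0.03 m), for 0.2 s.
2. the bolt is fully across behind the tray (value of joint bolt above 0.045 m), for 0.2 s.
At the end, for the whole second after the job is handed in: The tray lies flat on the dock's deck between the rails, contact end inwards, its end plate within 4 mm of the rails' ends (centre at dock x above 71 mm, within 5 mm sideways, level and in line), and the bolt is at least 45 of its 50 mm across (x of tray_mid in the frame of dock between 0.071 and 0.08 m and y of tray_mid in the frame of dock between -0.005 and 0.005 m and z of tray_mid in the frame of dock between 0.037 and 0.047 m and x of tray_nose in the frame of dock above 0.155 m and angle between the x axis of tray_mid and the x axis of dock, either way round below 0.06 rad and angle between tray_mid's own z axis and vertical below 0.05 rad and value of joint bolt above 0.045 m); the robot touches nothing.
It fails at once if a bystander (cup, beaker, tape, calculator, stapler, molecule) is moved by more than 30 mm (distance of any of cup_mid, beaker_mid, tape_mid, calculator_mid, stapler_mid, molecule_mid from where it was at the start of the episode above 0.03 m).
It also fails if it takes over 59 s, if anything falls off the work surface, if the arm or the gripper's body presses on something with over 40 N, if the wrist force passes 120 N, or if a joint passes its speed limit or range.

### The arm

A 6-joint arm with a two-finger parallel gripper is mounted at the origin on the work surface. World frame = base frame: x ahead of the robot, y to its left, z up, the work surface at z = 0. Lengths are in m, angles in degrees, forces in N, time in s.
With the tool pointing down it reaches from about 0.4 to 0.825 m from the base axis. Payload 7 kg.
Tool frame: the origin (TCP) lies on the centre line of the jaws, within the pads' length; the fingertips stand r.tip_reach ahead of it and the grasp point (between the pads) is the TCP (r.tip_reach is the distance from the TCP to the fingertips, in m); z points along the fingers, y is the line along which they close (so a half turn about z gives the same grasp; the last joint's range is limited). The gripper opens to 88 mm and grips with 3 to 60 N. Pads are 19 mm wide; open, the fingers measure 130 mm over their backs; the gripper's body (78 mm by 193 mm) begins 47 mm behind the grasp point.
Start: joints at [-60.499, 20.546, 0.682, 0, -70.136, -16.507], TCP at [0.152, -0.658, 0.246] pointing down, gripper open.
Joint ranges: [-176.03, 176.03], [-82.01, 121.73], [-58.28, 71.71], [-173.87, 95.51], [-174.79, -0.11], [-173.66, 173.66]. Speed limits (degrees/s): [136.94, 136.94, 172.46, 180, 180, 180].

### API

Orientations are given as [roll, pitch, yaw] about the fixed x, y, z axes, in that order (R = Rz(yaw) Ry(pitch) Rx(roll)).
In Python, from plant import sensors, cams, r gives the robot as it stands.
- The arm moves only by the tool drive_tool, never from a script. Its argument "rows" is a list of rows, each an object of numbers: "fingers": the gripper's target within -1 to 1 (fully open at 1, half-way at 0, shut at -1); "x", "y", "z": the shift along the tool's x, y, z in m; "spin": the turn about the tool's z in rad. A call has 1 to 10 rows; each row is the pose to reach, as a shift and turn from the pose commanded when the call began, along the tool's axes at that moment; what a row does not reach only later rows make up. A row lasts 1/8 s, in which the tool goes at most 62.5 mm and 10.7 degrees, less where a joint would pass 70% of its speed; a pose out of reach is approached as far as the arm can. A call with a gripper value outside its range is refused whole. The fingers move at their own pace and stop on an object; "newtons" is the grip in N (left out, the last holds). Time passes only in rows, so rows that repeat a pose let the fingers close. It gives the time, the measured TCP pose, the force, the opening and the grip force at its end, in the units of the state.
- sensors.get_state(): the state, without advancing time (a new reading comes with each control period).
- cams.capture(name): name is "scene" or "side" or "wrist"; returns a dict with "pixels" (420x560x3 uint8, red, green, blue), "intrinsics" (3x3 intrinsics, pixels), "eye" and "orientation" of the camera in the world; the wrist camera has in their place "T_tool_cam" (4x4, takes a point from camera to tool coordinates, whose origin is the TCP and whose axes are the flange's). Camera axes: x right, y up, looking along -z (the intrinsics and any distortion apply to the point x, -y, -z); pixel columns grow to the right and rows downward; lengths in m; the calibration is good to about 2 mm. A picture is of the moment at which its call begins: read the wrist's pose just before it. There is no depth.
- r.close_job(): hands the job in; it is judged then, once.
The state is a dict: "time_s": time; "joints": joint angles; "qd": joint speeds; "joint_torque": joint torques, N m; "tcp_pos": TCP position; "eef_rot": TCP orientation; "contact_force": force on the tool from outside, world axes, zero at the start; "moment": the same for the moment, N m; "gripper_width": finger opening in m; "gripper_force": force on a finger pad.
Only numpy, scipy, OpenCV 4.12 (cv2) and the standard library are available. Lean on these libraries where they do the work, as an engineer would, in place of code of your own. Each camera call takes 0.05 s, during which the arm holds its last target. There are 200 camera calls.

## Working session

There is one attempt and no reset: what is moved stays moved. The work goes in short steps, Python scripts to look and compute and a tool call to move; the robot and the scene stay as the last step left them, time stands still between calls to the robot, and variables do not carry over. Pictures are saved under pics/ and viewed, at most 10 in all, crops included, and the job is handed in when it is done.

Besides the shell and the picture viewer there is one more tool, called after "Request:" as name([rows], argument=value, ...), one row to a line, values as JSON. drive_tool: Moves the arm, as the interface text tells. Its arguments: {"type":"object","properties":{"rows":{"type":"array"},"newtons":{"type":"number"}},"required":["rows"]}

```bash
mkdir -p pics
cat > h.py <<'E'
import numpy as np, cv2
from scipy.spatial.transform import Rotation as R
from plant import sensors, cams, r
def pose():
    s=sensors.get_state(); return np.array(s['tcp_pos']), np.array(s['eef_rot'])
def cap(name,fn=None):
    s=sensors.get_state(); d=cams.capture(name); im=np.array(d['pixels'],np.uint8)
    K=np.array(d['intrinsics'])
    if 'eye' in d:
        e=np.array(d['eye']); O=np.array(d['orientation'])
        Rm=O if O.shape==(3,3) else R.from_euler('xyz',O,degrees=True).as_matrix()
    else:
        T=np.array(d['T_tool_cam']); Rt=R.from_euler('xyz',s['eef_rot'],degrees=True).as_matrix()
        Rm=Rt@T[:3,:3]; e=np.array(s['tcp_pos'])+Rt@T[:3,3]
    if fn: cv2.imwrite('pics/'+fn,im[:,:,::-1])
    return im,K,e,Rm,d
def ray(c,uv):
    im,K,e,Rm,d=c; uv=np.atleast_2d(np.array(uv,float))
    p=np.c_[uv,np.ones(len(uv))]@np.linalg.inv(K).T
    return (p*[1,-1,-1])@Rm.T
def onz(c,uv,z):
    v=ray(c,uv); e=c[2]; return e+v*((z-e[2])/v[:,2])[:,None]
def proj(c,P):
    im,K,e,Rm,d=c; p=(np.atleast_2d(P)-e)@Rm*[1,-1,-1]; q=p@K.T; return q[:,:2]/q[:,2:]
E
python3 - <<'E'
from h import *
s=sensors.get_state(); print(s, r.tip_reach)
ims=[]
for n in ['scene','side','wrist']:
    c=cap(n,n+'0.png'); print(n,{k:np.round(v,4).tolist() for k,v in c[4].items() if k!='pixels' and not isinstance(v,str)})
E
```

```text
{'time_s': 0.0, 'joints': array([-6.04986047e+01,  2.05921958e+01,  6.33197798e-01, -2.20834529e-02,
       -7.01403317e+01, -1.65066014e+01]), 'qd': array([ 0.07053726, -0.02771358, -0.04603173,  0.03160786, -0.07739776,
        0.05214485]), 'joint_torque': array([-2.16271983e-04, -5.82713413e+01,  2.93057799e+01,  6.99729100e+00,
        6.75010946e-03, -1.94868935e-04]), 'tcp_pos': array([ 0.15164461, -0.6572367 ,  0.24460358]), 'eef_rot': array([ 1.79898865e+02, -8.32091171e-03, -1.67012719e+02]), 'contact_force': array([ 0.09887137,  0.4608373 , -0.08900364]), 'moment': array([ 0.04908553, -0.0067483 , -0.01997463]), 'gripper_force': 0.0, 'gripper_width': 0.08780448743874836} 0.019
scene {'intrinsics': [[455.6065, 0.0, 271.168], [0.0, 455.6065, 214.4043], [0.0, 0.0, 1.0]], 'eye': [1.4714, 0.6536, 0.9247], 'orientation': [53.0645, -1.1209, 131.5487]}
side {'intrinsics': [[460.6547, 0.0, 278.4208], [0.0, 460.6547, 217.4462], [0.0, 0.0, 1.0]], 'eye': [-0.2056, -1.3247, 0.9165], 'orientation': [60.7369, 1.4904, -32.8408]}
wrist {'intrinsics': [[355.7587, 0.0, 279.4137], [0.0, 355.7587, 211.1822], [0.0, 0.0, 1.0]], 'T_tool_cam': [[-0.0007, 0.9578, 0.2873, 0.0777], [1.0, 0.0005, 0.0008, 0.0001], [0.0006, 0.2873, -0.9578, -0.1394], [0.0, 0.0, 0.0, 1.0]]}
```

View pics/scene0.png

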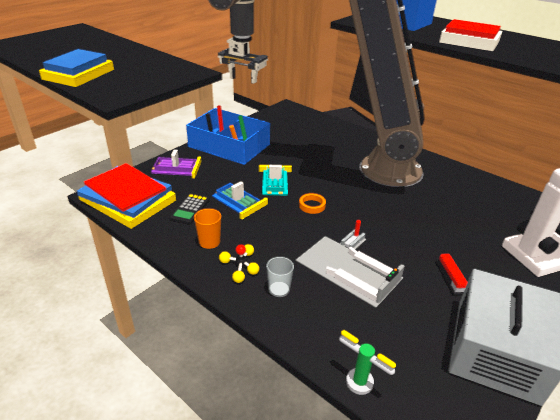

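View pics/side0.png

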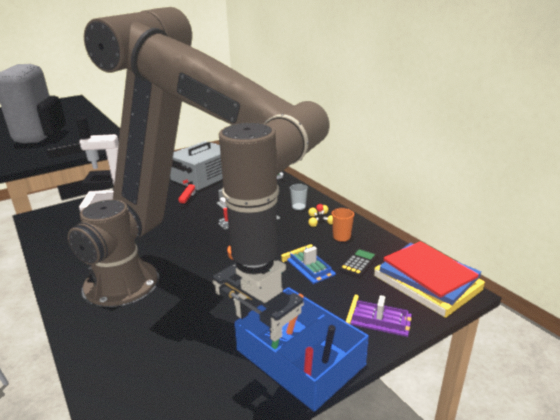

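The scene view shows three tray-like things: purple (175,165), turquoise (275,180) and blue (240,198). The blue slab with green cells and a yellow plate fits the description. The dock is at about (350,268), with its red knob at (357,228) and end wall at about (390,280). I'll confirm this in an enlarged crop.

Run:
```python
from h import *
im=cv2.imread('pics/scene0.png')[140:310,160:420]
cv2.imwrite('pics/crop0.png',cv2.resize(im,None,fx=3,fy=3,interpolation=cv2.INTER_CUBIC))
c=cap('scene')
print(onz(c,[[240,188],[357,228],[240,198],[208,230],[280,290],[312,203],[190,207],[240,265],[275,170]],0.05).round(3))
```

```text
[[ 0.549 -0.285  0.05 ]
 [ 0.46   0.135  0.05 ]
 [ 0.592 -0.242  0.05 ]
 [ 0.78  -0.194  0.05 ]
 [ 0.82   0.13   0.05 ]
 [ 0.45  -0.048  0.05 ]
 [ 0.739 -0.325  0.05 ]
 [ 0.823 -0.014  0.05 ]
 [ 0.376 -0.275  0.05 ]]
```

View pics/crop0.png

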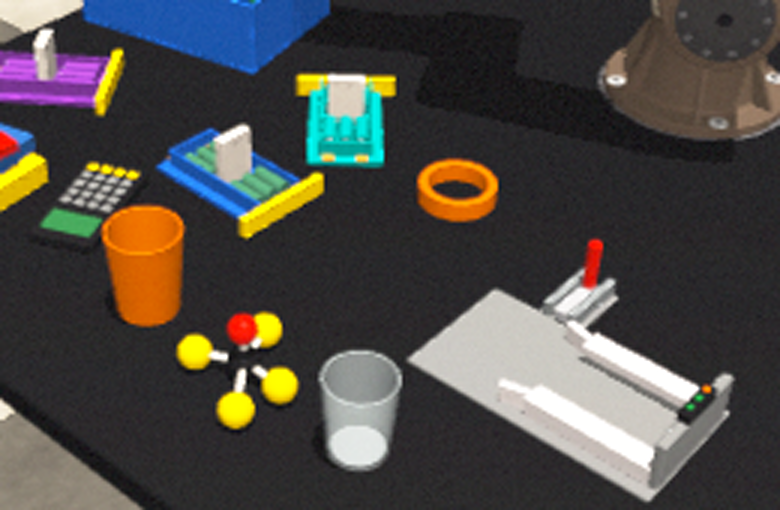

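The crop confirms it. The blue tray, with green cells and a white handle at crop (233,150), has its yellow plate (240,230)-(322,180) towards the dock. The dock apron corners are at crop (410,360) and (497,290), the end corners at (650,500) and (730,408), and the knob top at (594,243). Next I'll work out coarse poses.

Run:
```python
from h import *
c=cap('scene')
f=lambda P:np.array(P)/3+[160,140]
D=onz(c,f([[410,360],[497,290],[650,500]]),0.006)[:,:2]; print('deck',D.round(3))
a=D[2]-D[0]; print('len',np.linalg.norm(a),'wid',np.linalg.norm(D[1]-D[0]),'yaw',np.degrees(np.arctan2(a[1],a[0])), np.degrees(np.arctan2(*(D[1]-D[0])[::-1]))-90)
u=a/np.linalg.norm(a); v=np.array([-u[1],u[0]])
print('origin',(D[0]+D[1])/2+0.1*u)
k=onz(c,f([[594,243]]),.074)[0,:2]; print('knob',k,'pred',(D[0]+D[1])/2+0.08*u+.128*v)
P=onz(c,f([[241,214],[322,175]]),.024)[:,:2]; print('plate',P,np.linalg.norm(P[1]-P[0]))
h=onz(c,f([[216,135],[250,127]]),.072)[:,:2]; print('handle',h,np.linalg.norm(h[0]-h[1]), h.mean(0))
w=P[1]-P[0]; print('plate dir yaw',np.degrees(np.arctan2(w[1],w[0])))
for n,p,z in [('cup',[145,220],.1),('beaker',[361,375],.09),('tape',[458,185],.024),('calc',[92,205],.016),('mol',[240,330],.065),('turq',[347,80],.072)]: print(n,onz(c,f([p]),z)[0,:2].round(3))
```

```text
deck [[0.662 0.061]
 [0.515 0.06 ]
 [0.659 0.332]]
len 0.27146025140545915 wid 0.14682939602857065 yaw 90.59070405357981 -269.669910582591
origin [0.58713811 0.16054653]
knob [0.45665324 0.13249229] pred [0.4593511  0.13922797]
plate [[ 0.62001101 -0.21396255]
 [ 0.50288041 -0.19893387]] 0.11809080259411847
handle [[ 0.57779377 -0.29394572]
 [ 0.53954571 -0.27758117]] 0.04160183749038291 [ 0.55866974 -0.28576344]
plate dir yaw 172.68849442299788
cup [ 0.765 -0.204]
beaker [0.78  0.096]
tape [ 0.411 -0.072]
calc [ 0.714 -0.355]
mol [ 0.791 -0.046]
turq [ 0.385 -0.265]
```

Request:
drive_tool([
  {"x":-0.05,"y":0.03,"z":-0.04,"spin":0,"fingers":1},
  {"x":-0.11,"y":0.06,"z":-0.045,"spin":0.1,"fingers":1},
  {"x":-0.17,"y":0.09,"z":-0.045,"spin":0.2,"fingers":1},
  {"x":-0.23,"y":0.125,"z":-0.045,"spin":0.3,"fingers":1},
  {"x":-0.28,"y":0.155,"z":-0.045,"spin":0.354,"fingers":1},
  {"x":-0.33,"y":0.185,"z":-0.045,"spin":0.354,"fingers":1},
  {"x":-0.38,"y":0.215,"z":-0.045,"spin":0.354,"fingers":1},
  {"x":-0.43,"y":0.245,"z":-0.045,"spin":0.354,"fingers":1},
  {"x":-0.4775,"y":0.2727,"z":-0.045,"spin":0.354,"fingers":1},
  {"x":-0.4775,"y":0.2727,"z":-0.045,"spin":0.354,"fingers":1},
])

```text
time_s: 1.5
tcp_pos: [0.5583, -0.2815, 0.2897]
eef_rot: [180.0, -0.0, 173.0]
contact_force: [-0.4, 0.1, -0.7]
gripper_width: 0.088
gripper_force: 0.0
```

Run:
```python
from h import *
print(pose(), sensors.get_state()['joints'].round(1))
c=cap('wrist','w1.png')
print(proj(c,[[.556,-.284,.072],[.56,-.2,.024]]).round())
```

```text
(array([ 0.55830268, -0.28153938,  0.28974621]), array([ 1.79978855e+02, -3.39497685e-02,  1.72963744e+02])) [ -8.9  14.5  -2.   -0.  -73.5 -88.1]
[[277. 182.]
 [350. 168.]]
```

View pics/w1.png

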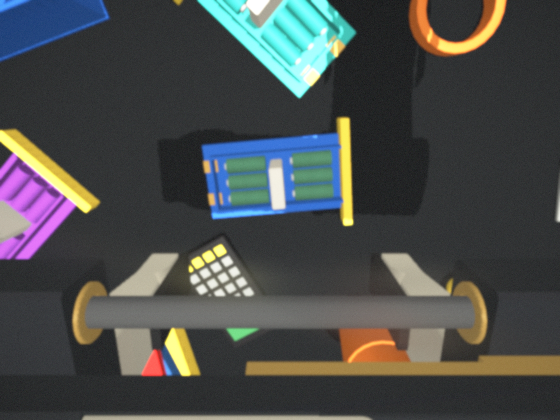

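The wrist view shows the blue tray at (275,180): handle top at (277,184), contacts on the left at (210,183) and yellow plate on the right at (345,170). I'll measure it.

```bash
cat >> h.py <<'E'
def blob(c,lo,hi,box):
    x0,y0,x1,y1=box; hsv=cv2.cvtColor(c[0],cv2.COLOR_RGB2HSV); m=cv2.inRange(hsv,np.array(lo),np.array(hi))
    k=np.zeros_like(m); k[y0:y1,x0:x1]=m[y0:y1,x0:x1]
    cs,_=cv2.findContours(k,cv2.RETR_EXTERNAL,cv2.CHAIN_APPROX_NONE); b=max(cs,key=cv2.contourArea)
    return b[:,0,:].astype(float)
def rect(P):
    (cx,cy),(w,h),a=cv2.minAreaRect((P[:,:2]*1000).astype(np.float32)); 
    if w<h: w,h,a=h,w,a+90
    return (cx/1000,cy/1000,w,h,a)
E
python3 - <<'E'
from h import *
c=cap('wrist')
b=blob(c,(20,100,120),(35,255,255),(325,100,365,240)); print('plate',len(b),rect(onz(c,b,.024)))
b=blob(c,(0,0,150),(179,60,255),(260,150,295,220)); print('handle',len(b),rect(onz(c,b,.072)), b.min(0),b.max(0))
b=blob(c,(100,120,50),(125,255,255),(190,110,360,240)); print('slab',len(b),rect(onz(c,b,.015)))
E
```

```text
plate 233 (0.5659540405273438, -0.2064781036376953, 127.14617156982422, 14.656580924987793, 177.98722076416016)
handle 117 (0.5586660766601562, -0.2847881164550781, 52.57848358154297, 14.2915678024292, 177.79047393798828) [270. 160.] [286. 210.]
slab 423 (0.5615489501953125, -0.2899712219238281, 160.31723022460938, 92.59317779541016, 87.82547760009766)
```

Request:
drive_tool([
  {"x":-0.003,"y":-0.003,"z":0.06,"spin":-0.088,"fingers":1},
  {"x":-0.003,"y":-0.003,"z":0.12,"spin":-0.088,"fingers":1},
  {"x":-0.003,"y":-0.003,"z":0.17,"spin":-0.088,"fingers":1},
  {"x":-0.003,"y":-0.003,"z":0.21,"spin":-0.088,"fingers":1},
  {"x":-0.003,"y":-0.003,"z":0.2325,"spin":-0.088,"fingers":1},
  {"x":-0.003,"y":-0.003,"z":0.2325,"spin":-0.088,"fingers":1},
])

```text
time_s: 2.35
tcp_pos: [0.5562, -0.2888, 0.0565]
eef_rot: [180.0, -0.2, 177.7]
contact_force: [1.0, 0.4, 1.5]
gripper_width: 0.0876
gripper_force: 0.0
```

Request:
drive_tool([
  {"fingers":-1},
  {"fingers":-1},
  {"fingers":-1},
  {"fingers":-1},
  {"fingers":-1},
  {"fingers":-1},
  {"fingers":-1},
  {"fingers":-1},
], newtons=40)

```text
invalid input
```

Request:
drive_tool([
  {"x":-0.005,"y":0.004,"z":0,"spin":0,"fingers":1},
  {"x":-0.005,"y":0.004,"z":0,"spin":0,"fingers":1},
  {"x":-0.005,"y":0.004,"z":0,"spin":0,"fingers":-1},
  {"x":-0.005,"y":0.004,"z":0,"spin":0,"fingers":-1},
  {"x":-0.005,"y":0.004,"z":0,"spin":0,"fingers":-1},
  {"x":-0.005,"y":0.004,"z":0,"spin":0,"fingers":-1},
  {"x":-0.005,"y":0.004,"z":0,"spin":0,"fingers":-1},
  {"x":-0.005,"y":0.004,"z":0,"spin":0,"fingers":-1},
  {"x":-0.005,"y":0.004,"z":0,"spin":0,"fingers":-1},
  {"x":-0.005,"y":0.004,"z":0,"spin":0,"fingers":-1},
], newtons=40.0)

```text
time_s: 3.6
tcp_pos: [0.5634, -0.2842, 0.0581]
eef_rot: [-180.0, -0.0, 177.8]
contact_force: [0.8, 1.1, -0.6]
gripper_width: 0.0136
gripper_force: 40.0
```

Request:
drive_tool([
  {"x":0,"y":0,"z":-0.03,"spin":0,"fingers":-1},
  {"x":0,"y":0,"z":-0.08,"spin":0,"fingers":-1},
  {"x":0,"y":0,"z":-0.13,"spin":0,"fingers":-1},
  {"x":0,"y":0.02,"z":-0.15,"spin":-0.15,"fingers":-1},
  {"x":-0.001,"y":0.04,"z":-0.15,"spin":-0.3,"fingers":-1},
  {"x":-0.002,"y":0.06,"z":-0.15,"spin":-0.45,"fingers":-1},
  {"x":-0.003,"y":0.08,"z":-0.15,"spin":-0.6,"fingers":-1},
  {"x":-0.004,"y":0.1,"z":-0.15,"spin":-0.75,"fingers":-1},
  {"x":-0.005,"y":0.12,"z":-0.15,"spin":-0.9,"fingers":-1},
  {"x":-0.006,"y":0.14,"z":-0.15,"spin":-1.05,"fingers":-1},
])

```text
time_s: 4.85
tcp_pos: [0.574, -0.1436, 0.2068]
eef_rot: [179.9, -0.0, -121.8]
contact_force: [0.3, -0.7, -5.3]
gripper_width: 0.0139
gripper_force: 40.0
```

Request:
drive_tool([
  {"x":-0.013,"y":0.007,"z":0,"spin":-0.15,"fingers":-1},
  {"x":-0.027,"y":0.014,"z":0,"spin":-0.3,"fingers":-1},
  {"x":-0.04,"y":0.021,"z":0,"spin":-0.45,"fingers":-1},
  {"x":-0.053,"y":0.027,"z":0,"spin":-0.6,"fingers":-1},
  {"x":-0.067,"y":0.034,"z":0,"spin":-0.75,"fingers":-1},
  {"x":-0.08,"y":0.041,"z":0,"spin":-0.9,"fingers":-1},
  {"x":-0.093,"y":0.048,"z":0,"spin":-1.05,"fingers":-1},
  {"x":-0.107,"y":0.055,"z":0,"spin":-1.2,"fingers":-1},
  {"x":-0.12,"y":0.062,"z":0,"spin":-1.35,"fingers":-1},
  {"x":-0.134,"y":0.0685,"z":0,"spin":-1.5,"fingers":-1},
])

```text
time_s: 6.1
tcp_pos: [0.5871, 0.0059, 0.2069]
eef_rot: [179.9, 0.1, -35.9]
contact_force: [0.2, 0.4, -5.1]
gripper_width: 0.0136
gripper_force: 40.0
```

```bash
python3 -c "
from h import *
print(pose())"
```

```text
(array([0.58708739, 0.00586017, 0.20686504]), array([ 1.79922007e+02,  1.14672013e-01, -3.58857809e+01]))
```

Request:
drive_tool([
  {"x":-0.006,"y":-0.008,"z":0,"spin":-0.15,"fingers":-1},
  {"x":-0.012,"y":-0.016,"z":0,"spin":-0.3,"fingers":-1},
  {"x":-0.018,"y":-0.024,"z":0,"spin":-0.45,"fingers":-1},
  {"x":-0.0234,"y":-0.0324,"z":0,"spin":-0.6,"fingers":-1},
  {"x":-0.0234,"y":-0.0324,"z":0,"spin":-0.63,"fingers":-1},
  {"x":-0.0234,"y":-0.0324,"z":0,"spin":-0.63,"fingers":-1},
  {"x":-0.0234,"y":-0.0324,"z":0,"spin":-0.63,"fingers":-1},
])

```text
time_s: 6.98
tcp_pos: [0.5881, 0.045, 0.2078]
eef_rot: [180.0, 0.0, -0.2]
contact_force: [0.1, 0.6, -4.9]
gripper_width: 0.0136
gripper_force: 40.0
```

Run:
```python
from h import *
print(pose())
c=cap('wrist','w2.png')
d=lambda x,y,z:[.587-y,.160+x,z]
print(proj(c,[d(0,55,0)and d(0,.055,.027),d(0,-.055,.027),d(.03,.038,.027),d(.03,-.038,.027),d(.16,.038,.027),d(-.02,.128,.076)]).round())
```

```text
(array([0.58805926, 0.04496994, 0.20780769]), array([ 1.79995770e+02,  3.08074557e-02, -1.85979247e-01]))
[[161. 249.]
 [149. 133.]
 [128. 232.]
 [117. 153.]
 [ -8. 233.]
 [174. 345.]]
```

View pics/w2.png

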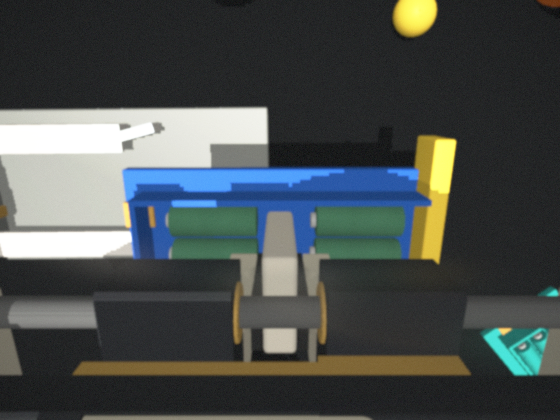

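The wrist view shows the tray held level, with its blue side edge at row ~169 from (125,169) to (417,169). The nose is on the left, towards the dock. The deck edge is at row ~108, ending at (267,108). The right lip's inner edge is at row ~153 and the left lip's at row ~232, both matching the prediction. I'll fit the edges now.

```bash
python3 - <<'E'
from h import *
c=cap('wrist'); g=cv2.GaussianBlur(cv2.cvtColor(c[0],cv2.COLOR_RGB2GRAY),(3,3),0).astype(float)
hsv=cv2.cvtColor(c[0],cv2.COLOR_RGB2HSV); p,rt=pose(); print(p,rt)
def edge(G,cols,r0,r1,sgn,z,name):
    uv=[]
    for u in cols:
        dd=sgn*np.diff(G[r0:r1,u]); i=int(dd.argmax())
        if 0<i<len(dd)-1:
            den=dd[i-1]-2*dd[i]+dd[i+1]; o=.5*(dd[i-1]-dd[i+1])/den if den else 0
        else:o=0
        uv.append([u,r0+i+.5+o])
    P=onz(c,uv,z); k=np.polyfit(P[:,1],P[:,0],1)
    for _ in range(3):
        res=np.abs(P[:,0]-np.polyval(k,P[:,1])); s=res<max(2*np.median(res),.0005); k=np.polyfit(P[s,1],P[s,0],1)
    print(name,'row',np.median(np.array(uv)[:,1]),'yaw',round(90-np.degrees(np.arctan(k[0])),2),'x@y=.16',round(np.polyval(k,.16),4),'x@.045',round(np.polyval(k,.045),4),'n',s.sum(),len(s))
edge(g,range(8,255,3),98,118,1,.006,'deck right')
edge(g,range(8,110,3),143,163,-1,.027,'lip right')
edge(g,range(8,120,3),222,242,1,.027,'lip left')
sat=cv2.GaussianBlur(hsv[:,:,1],(3,3),0).astype(float)
b=c[0][:,:,2].astype(float)-c[0][:,:,0]
u0=.2078-.058
edge(b,range(135,410,4),160,180,1,u0+.008,'slab right edge')
# deck apron end: column at row 115-135
E
python3 - <<'E'
import sys; sys.path.insert(0,'.')
from h import *
c=cap('wrist'); g=cv2.GaussianBlur(cv2.cvtColor(c[0],cv2.COLOR_RGB2GRAY),(3,3),0).astype(float)
uv=[[255+np.argmin(np.diff(g[r_,255:280]))+.5,r_] for r_ in range(113,138,2)]
P=onz(c,uv,.006); print('apron end y',np.median(P[:,1]))
b=c[0][:,:,2].astype(float)-c[0][:,:,0]
uv=[[115+np.argmax(np.diff(b[r_,115:140]))+.5,r_] for r_ in range(176,192,2)]
P=onz(c,uv,.158); print('nose y',np.median(P[:,1]), P[:,1].round(4))
E
```

```text
[0.58819405 0.04503938 0.20798319] [-1.79999441e+02  1.02246635e-02 -1.37359817e-01]
deck right row 108.2 yaw 90.3 x@y=.16 0.6631 x@.045 0.6637 n 83 83
lip right row 153.3452380952381 yaw 90.25 x@y=.16 0.625 x@.045 0.6255 n 34 34
lip left row 231.1153846153846 yaw 90.38 x@y=.16 0.5512 x@.045 0.552 n 38 38
slab right edge row 168.19444444444446 yaw 89.85 x@y=.16 0.6336 x@.045 0.6333 n 59 69
apron end y 0.05590151916571232
nose y 0.12972871016971335 [0.1296 0.1298 0.1299 0.1295 0.1297 0.1298 0.13   0.1296]
```

Request:
drive_tool([
  {"x":0,"y":-0.02,"z":0.03,"spin":-0.008,"fingers":-1},
  {"x":0,"y":-0.036,"z":0.07,"spin":-0.008,"fingers":-1},
  {"x":0,"y":-0.036,"z":0.1,"spin":-0.008,"fingers":-1},
  {"x":0,"y":-0.036,"z":0.12,"spin":-0.008,"fingers":-1},
  {"x":0,"y":-0.036,"z":0.133,"spin":-0.008,"fingers":-1},
  {"x":0,"y":-0.036,"z":0.139,"spin":-0.008,"fingers":-1},
  {"x":0,"y":-0.036,"z":0.139,"spin":-0.008,"fingers":-1},
  {"x":0,"y":-0.036,"z":0.139,"spin":-0.008,"fingers":-1},
])

```text
time_s: 8.12
tcp_pos: [0.5889, 0.0815, 0.0699]
eef_rot: [-180.0, -0.1, 0.4]
contact_force: [0.3, 0.7, -5.0]
gripper_width: 0.0139
gripper_force: 40.0
```

Request:
drive_tool([
  {"x":0,"y":0,"z":0.002,"spin":0,"fingers":-1},
  {"x":0,"y":0,"z":0.004,"spin":0,"fingers":-1},
  {"x":0,"y":0,"z":0.0055,"spin":0,"fingers":-1},
  {"x":0,"y":0,"z":0.0055,"spin":0,"fingers":-1},
])

```text
time_s: 8.62
tcp_pos: [0.5883, 0.0814, 0.064]
eef_rot: [180.0, -0.0, 0.4]
contact_force: [-3.4, 0.4, 1.5]
gripper_width: 0.014
gripper_force: 40.0
```

Request:
drive_tool([
  {"x":0,"y":-0.01,"z":0,"spin":0,"fingers":-1},
  {"x":0,"y":-0.02,"z":0,"spin":0,"fingers":-1},
  {"x":0,"y":-0.03,"z":0,"spin":0,"fingers":-1},
  {"x":0,"y":-0.04,"z":0,"spin":0,"fingers":-1},
  {"x":0,"y":-0.05,"z":0,"spin":0,"fingers":-1},
  {"x":0,"y":-0.06,"z":0,"spin":0,"fingers":-1},
])

```text
time_s: 9.38
tcp_pos: [0.5882, 0.1418, 0.064]
eef_rot: [180.0, -0.0, 0.4]
contact_force: [-0.1, -6.4, 3.5]
gripper_width: 0.0137
gripper_force: 40.0
```

Request:
drive_tool([
  {"x":0,"y":-0.015,"z":0,"spin":0,"fingers":-1},
  {"x":0,"y":-0.03,"z":0,"spin":0,"fingers":-1},
  {"x":0,"y":-0.045,"z":0,"spin":0,"fingers":-1},
  {"x":0,"y":-0.06,"z":0,"spin":0,"fingers":-1},
  {"x":0,"y":-0.075,"z":0,"spin":0,"fingers":-1},
  {"x":0,"y":-0.08,"z":0,"spin":0,"fingers":-1},
  {"x":0,"y":-0.084,"z":0,"spin":0,"fingers":-1},
  {"x":0,"y":-0.084,"z":0,"spin":0,"fingers":-1},
])

```text
time_s: 10.38
tcp_pos: [0.5874, 0.2256, 0.064]
eef_rot: [180.0, -0.0, 0.4]
contact_force: [-1.1, -3.4, 5.1]
gripper_width: 0.0137
gripper_force: 40.0
```

Now small steps to the stop.

Request:
drive_tool([
  {"x":0,"y":-0.002,"z":0,"spin":0,"fingers":-1},
  {"x":0,"y":-0.003,"z":0,"spin":0,"fingers":-1},
  {"x":0,"y":-0.004,"z":0,"spin":0,"fingers":-1},
  {"x":0,"y":-0.005,"z":0,"spin":0,"fingers":-1},
])

```text
time_s: 10.88
tcp_pos: [0.5874, 0.2297, 0.064]
eef_rot: [180.0, -0.0, 0.4]
contact_force: [-0.2, -7.7, 5.3]
gripper_width: 0.014
gripper_force: 40.0
```

Request:
drive_tool([
  {"x":0,"y":-0.001,"z":0,"spin":0,"fingers":-1},
  {"x":0,"y":-0.002,"z":0,"spin":0,"fingers":-1},
  {"x":0,"y":-0.002,"z":0,"spin":0,"fingers":-1},
])

```text
time_s: 11.25
tcp_pos: [0.5873, 0.2303, 0.064]
eef_rot: [179.9, 0.0, 0.4]
contact_force: [1.3, -12.5, 6.4]
gripper_width: 0.0136
gripper_force: 40.0
```

Request:
drive_tool([
  {"x":0,"y":-0.002,"z":0,"spin":0,"fingers":-1},
  {"x":0,"y":-0.004,"z":0,"spin":0,"fingers":-1},
  {"x":0,"y":-0.004,"z":0,"spin":0,"fingers":-1},
])

```text
time_s: 11.62
tcp_pos: [0.5872, 0.2307, 0.064]
eef_rot: [179.6, 0.1, 0.3]
contact_force: [6.3, -28.9, 8.6]
gripper_width: 0.014
gripper_force: 40.0
```

Run:
```python
from h import *
print(pose()); c=cap('scene','s2.png')
im=cv2.imread('pics/s2.png')[200:310,270:420]
cv2.imwrite('pics/crop2.png',cv2.resize(im,None,fx=5,fy=5,interpolation=cv2.INTER_CUBIC))
```

```text
(array([0.58722796, 0.23068042, 0.06399772]), array([1.79591088e+02, 1.32612838e-01, 3.45520424e-01]))
```

View pics/crop2.png

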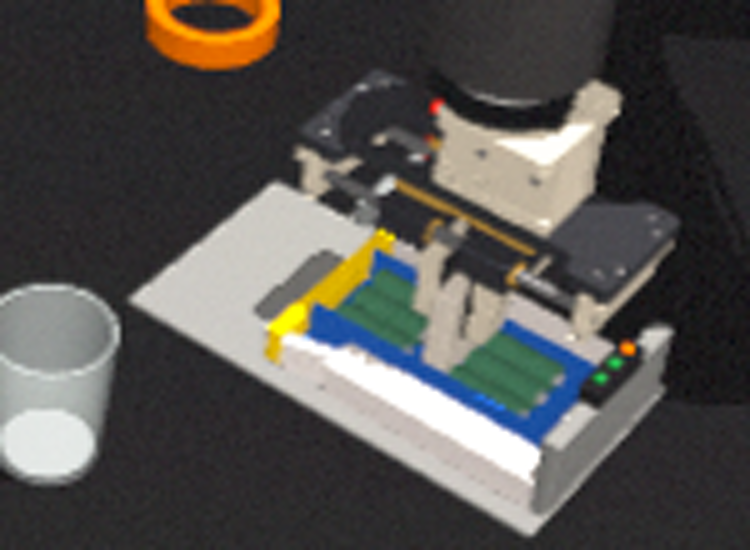

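The tray is home: the yellow plate is tight against the rail end at crop (285,335) and the contact end is at the end wall. Next I'll ease the push, release and lift.

Request:
drive_tool([
  {"x":0,"y":0.003,"z":0,"spin":0,"fingers":-1},
  {"x":0,"y":0.003,"z":0,"spin":0,"fingers":1},
  {"x":0,"y":0.003,"z":0,"spin":0,"fingers":1},
  {"x":0,"y":0.003,"z":0,"spin":0,"fingers":1},
  {"x":0,"y":0.003,"z":0,"spin":0,"fingers":1},
  {"x":0,"y":0.003,"z":0,"spin":0,"fingers":1},
  {"x":0,"y":0.003,"z":-0.04,"spin":0,"fingers":1},
  {"x":0,"y":0.003,"z":-0.09,"spin":0,"fingers":1},
  {"x":0,"y":0.003,"z":-0.14,"spin":0,"fingers":1},
  {"x":0,"y":0.003,"z":-0.14,"spin":0,"fingers":1},
])

```text
time_s: 12.92
tcp_pos: [0.5894, 0.2347, 0.2087]
eef_rot: [-179.7, -0.4, 0.5]
contact_force: [-0.2, 0.3, -0.2]
gripper_width: 0.0874
gripper_force: 0.0
```

Request:
drive_tool([
  {"x":-0.04,"y":0.03,"z":0,"spin":0,"fingers":1},
  {"x":-0.08,"y":0.06,"z":0,"spin":0,"fingers":1},
  {"x":-0.11,"y":0.085,"z":0,"spin":0,"fingers":1},
  {"x":-0.128,"y":0.098,"z":0,"spin":0,"fingers":1},
  {"x":-0.128,"y":0.098,"z":0,"spin":0,"fingers":1},
  {"x":-0.128,"y":0.098,"z":0,"spin":0,"fingers":1},
])

```text
time_s: 13.68
tcp_pos: [0.4603, 0.1348, 0.2035]
eef_rot: [-180.0, -0.0, 0.4]
contact_force: [0.3, 0.3, 0.4]
gripper_width: 0.0876
gripper_force: 0.0
```

Run:
```python
from h import *
print(pose(), sensors.get_state()['joints'].round(1))
c=cap('wrist','w3.png')
print(proj(c,[[.46,.136,.076],[.588,.231,.078]]).round())
hsv=cv2.cvtColor(c[0],cv2.COLOR_RGB2HSV)
m=cv2.inRange(hsv,np.array((0,150,90)),np.array((8,255,255)))|cv2.inRange(hsv,np.array((172,150,90)),np.array((179,255,255)))
n,l,st,ce=cv2.connectedComponentsWithStats(m); print([(st[i].tolist(),ce[i].round(1).tolist()) for i in range(1,n) if st[i][4]>20])
```

```text
(array([0.46025871, 0.13476147, 0.20351664]), array([-1.79988940e+02, -1.90756242e-02,  4.24179440e-01])) [ 39.9   3.9 -26.8   0.  -59.3  50.5]
[[278. 209.]
 [138.  26.]]
[([272, 186, 16, 31, 418], [279.5, 201.4]), ([0, 239, 27, 21, 307], [9.0, 251.9])]
```

View pics/w3.png

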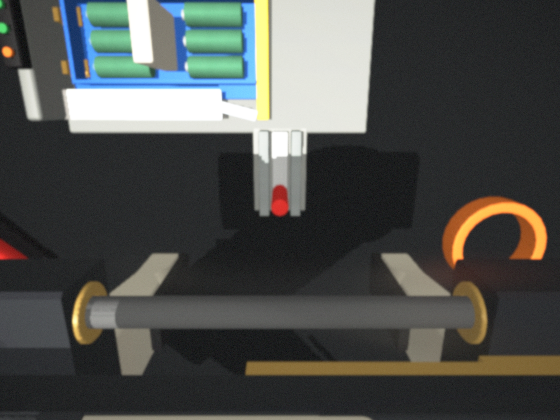

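The wrist view shows the knob top at about (280,209), where predicted (278,209), and the tray's plate tight against the rail end at column ~263. I'll descend and grip.

Request:
drive_tool([
  {"x":0,"y":0.001,"z":0.04,"spin":0,"fingers":1},
  {"x":0,"y":0.001,"z":0.09,"spin":0,"fingers":1},
  {"x":0,"y":0.001,"z":0.13,"spin":0,"fingers":1},
  {"x":0,"y":0.001,"z":0.147,"spin":0,"fingers":1},
  {"x":0,"y":0.001,"z":0.147,"spin":0,"fingers":1},
  {"x":0,"y":0.001,"z":0.147,"spin":0,"fingers":-1},
  {"x":0,"y":0.001,"z":0.147,"spin":0,"fingers":-1},
  {"x":0,"y":0.001,"z":0.147,"spin":0,"fingers":-1},
  {"x":0,"y":0.001,"z":0.147,"spin":0,"fingers":-1},
  {"x":0,"y":0.001,"z":0.147,"spin":0,"fingers":-1},
], newtons=25.0)

```text
time_s: 14.98
tcp_pos: [0.46, 0.1335, 0.0568]
eef_rot: [-180.0, -0.0, 0.4]
contact_force: [-1.2, -0.9, -0.2]
gripper_width: 0.043
gripper_force: 0.0
```

Request:
drive_tool([
  {"x":0,"y":0,"z":0,"spin":0,"fingers":-1},
  {"x":0,"y":0,"z":0,"spin":0,"fingers":-1},
  {"x":0,"y":0,"z":0,"spin":0,"fingers":-1},
  {"x":0,"y":0,"z":0,"spin":0,"fingers":-1},
  {"x":0,"y":0,"z":0,"spin":0,"fingers":-1},
])

```text
time_s: 15.6
tcp_pos: [0.4605, 0.1346, 0.0566]
eef_rot: [-179.9, -0.1, 0.4]
contact_force: [-0.6, 5.4, -2.0]
gripper_width: 0.0132
gripper_force: 25.0
```

Gripped on the 14 mm knob. Next I'll slide it 50 mm across.

Request:
drive_tool([
  {"x":0.008,"y":0,"z":0,"spin":0,"fingers":-1},
  {"x":0.016,"y":0,"z":0,"spin":0,"fingers":-1},
  {"x":0.024,"y":0,"z":0,"spin":0,"fingers":-1},
  {"x":0.032,"y":0,"z":0,"spin":0,"fingers":-1},
  {"x":0.04,"y":0,"z":0,"spin":0,"fingers":-1},
  {"x":0.045,"y":0,"z":0,"spin":0,"fingers":-1},
  {"x":0.05,"y":0,"z":0,"spin":0,"fingers":-1},
  {"x":0.052,"y":0,"z":0,"spin":0,"fingers":-1},
  {"x":0.052,"y":0,"z":0,"spin":0,"fingers":-1},
])

```text
time_s: 16.73
tcp_pos: [0.5093, 0.1347, 0.0566]
eef_rot: [-180.0, 0.2, 0.4]
contact_force: [-17.1, 11.9, 12.9]
gripper_width: 0.0136
gripper_force: 25.0
```

Request:
drive_tool([
  {"x":-0.001,"y":0,"z":0,"spin":0,"fingers":-1},
  {"x":-0.001,"y":0,"z":0,"spin":0,"fingers":1},
  {"x":-0.001,"y":0,"z":0,"spin":0,"fingers":1},
  {"x":-0.001,"y":0,"z":0,"spin":0,"fingers":1},
  {"x":-0.001,"y":0,"z":0,"spin":0,"fingers":1},
  {"x":-0.001,"y":0,"z":-0.04,"spin":0,"fingers":1},
  {"x":-0.001,"y":0,"z":-0.09,"spin":0,"fingers":1},
  {"x":-0.03,"y":0,"z":-0.15,"spin":0,"fingers":1},
  {"x":-0.05,"y":0,"z":-0.17,"spin":0,"fingers":1},
  {"x":-0.05,"y":0,"z":-0.17,"spin":0,"fingers":1},
])

```text
time_s: 17.98
tcp_pos: [0.462, 0.1339, 0.229]
eef_rot: [-179.8, -0.2, 0.5]
contact_force: [-0.2, -0.5, -0.8]
gripper_width: 0.0876
gripper_force: 0.0
```

Run:
```python
from h import *
print(pose())
c=cap('wrist','w4.png')
print(proj(c,[[.51,.136,.076],[.46,.136,.076]]).round())
```

```text
(array([0.46196535, 0.13385957, 0.22898445]), array([-179.82031167,   -0.23290253,    0.4536305 ]))
[[278. 144.]
 [277. 203.]]
```

View pics/w4.png

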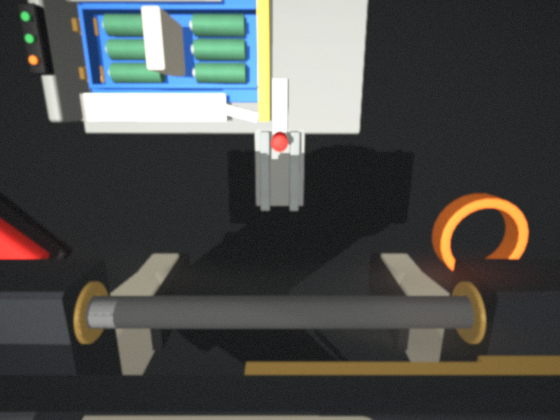

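The knob is at (280,143), against a prediction of (278,144) for fully across. The bar lies behind the yellow plate, the tray is home, and the gripper is clear, so I'm handing in.

```bash
python3 -c "
from plant import r
print(r.close_job())"
```

```text
the job is handed in; nothing more can be done
None
```

The job is handed in: the last pictures show the tray home, contacts first, with its yellow plate against the rail ends, the bolt fully across behind it, and the gripper clear. The arm moved nothing else that I could see, and no verdict was shown.

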